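# Slide a circuit board out past the end of the ledge to bare its contacts

### The arm

A 6-joint arm with a two-finger parallel gripper is mounted at the origin on the work surface. World frame = base frame: x ahead of the robot, y to its left, z up, the work surface at z = 0. Lengths are in m, angles in degrees, forces in N, time in s.
With the tool pointing down it reaches from about 0.4 to 0.825 m from the base axis. Payload 7 kg.
Tool frame: the origin (TCP) lies midway between the tips of the shut fingers; the grasp point (between the pads) lies 19 mm behind it; z points along the fingers, y is the line along which they close (so a half turn about z gives the same grasp; the last joint's range is limited). The gripper opens to 88 mm and grips with 3 to 60 N. Pads are 19 mm wide; open, the fingers measure 130 mm over their backs; the gripper's body (78 mm by 193 mm) begins 47 mm behind the grasp point.
Start: joints at [83.543, 20.546, 0.682, 0, -70.136, -16.507], TCP at [0.263, 0.621, 0.227] pointing down, gripper open.
Joint ranges: [-176.03, 176.03], [-82.01, 121.73], [-58.28, 71.71], [-173.87, 95.51], [-174.79, -0.11], [-173.66, 173.66]. Speed limits (degrees/s): [136.94, 136.94, 172.46, 180, 180, 180].

### API

Orientations are given as a 3x3 rotation matrix whose columns are the frame's x, y, z axes.
In Python, from rig import robot gives the robot as it stands. Calls block until the motion is done:
- robot.goto(position, orientation): joint-space move of the TCP to a pose.
- robot.servo_line(position, ori=None, speed=0.15): straight line of the TCP; ori=None keeps the orientation; speed is the mean speed in m/s.
- robot.movej(angles): joint-space move.
- robot.move_gripper(opening): opening from 0.0 (shut) to 1.0 (fully open); the grip force is fixed at half the most; returns when the fingers have stopped.
- robot.dwell(seconds).
- robot.ik(position, orientation): joint angles nearest the present ones, or None.
- robot.grab_frame(name): name is "scene" or "top" or "wrist"; returns (picture, depth): 400x640x3 uint8, red, green, blue; 400x640 float32, m along the optical axis (not along the pixel's ray), 0 where there is no reading.
- robot.camera_info(name): a dict with "vfov" (degrees; the focal length in pixels is half the picture's height over the tangent of half this angle, whatever the lens; pixels are square), "cx", "cy" (the principal point, pixels), "k1" (the pictures are not rectified: a ray, as slopes to the right and down, at radius r is drawn at 1 + k1 r^2 times it, then the intrinsics apply), "view" (4x4, takes a point from world to camera coordinates); the wrist camera has in their place "T_tool_cam" (4x4, takes a point from camera to tool coordinates, whose origin is the TCP and whose axes are the flange's). Camera axes: x right, y down, z forward; pixel columns grow to the right and rows downward; lengths in m; the calibration is good to about 2 mm. A picture is of the moment at which its call begins: read the wrist's pose just before it. camera_info takes no time and is no camera call.
A pose or a line that the arm cannot do raises robot.Unreachable and nothing moves.
- robot.job_done(): hands the job in; it is judged then, once.
Readings, each from a call of its own:
- robot.read_t(): time.
- robot.read_qpos(): joint angles.
- robot.read_qvel(): joint speeds.
- robot.read_effort(): joint torques, N m.
- robot.read_position(): TCP position.
- robot.read_tcp_rot(): TCP orientation.
- robot.read_force(): force on the tool from outside, world axes, zero at the start.
- robot.read_ft_torque(): the same for the moment, N m.
- robot.read_grip_width(): opening from 0.0 (shut) to 1.0 (fully open).
- robot.read_finger_force(): force on a finger pad.
Only numpy, scipy, OpenCV 4.12 (cv2) and the standard library are available. Lean on these libraries where they do the work, as an engineer would, in place of code of your own. Each camera call takes 0.05 s, during which the arm holds its last target. There are 200 camera calls.

### The job

With the fingertips, push the green circuit board along the wooden ledge, without lifting it, until the whole gold contact strip hangs out past the ledge's open end while the white line across the board is still over the wood. Leave the board lying flat with its long side snug and straight along the dark batten, and leave the other things on the bench where they stand.

Things in the scene. Friction and masses are not known exactly. Their poses are not given: they have to be found in the camera images.
- ledge: Fixed pine ledge, 180 mm wide (its x), 400 mm long (its y), flat top 60 mm above the bench, turned up to 0.4 rad either way. Origin: at bench height under its middle. A dark batten 20 mm wide, 10 mm above the top, runs along the whole far side, its inner face at ledge x = +70 mm. The wood between is clear but for the board.
- ledge_end (a point): Middle of the top edge of the ledge's open end (ledge y = +200 mm, z = +60 mm; the robot's left end), over which the board is to hang. Axes as the ledge's.
- board: Loose green circuit board on aluminium, 100 mm (its x) by 140 mm (its y), 6 mm thick, 0.15 to 0.31 kg, ordinary dry friction. Starts flat on the ledge, roughly along it, a little off the batten, well short of the open end. Origin: centre of its underside; snug on the batten it is at ledge x = +20 mm. Chips 3 mm high stay 23 mm off the rear (-y) edge, 8 mm off the long sides.
- board_front (a point): Middle of the board's leading edge (board y = +70 mm, underside), the edge that must hang out. The gold contact strip covers the 28 mm behind it; the white line across the board is centred 55 mm behind it. Axes as the board's.
- jar: Loose bystander: amber glass jar with black cap, 56 mm across, 72 mm high, standing on the bench near the ledge. Origin: centre of its underside.
- joystick: Loose bystander: arcade joystick, dark round base 52 mm across, steel shaft, red ball on top, 91 mm high, standing on the bench near the ledge. Origin: centre of its underside.
- capacitor: Loose bystander: blue can capacitor, 40 mm across, 59 mm high, standing on the bench near the ledge. Origin: centre of its underside.
- screwdriver: Loose bystander: screwdriver with red handle and steel shaft lying on the bench beyond the ledge's batten side. Origin: on its underside, near its middle.

How it is judged (in metres and radians):
At the end, for the whole second after the job is handed in: The board rests flat on the ledge, its leading edge 27 to 56 mm past the open end (all the gold out, the white line still over the wood), its long side within 6 mm of the batten and parallel to it within 0.08 rad, and it is at rest (y of board in the frame of ledge between 0.157 and 0.186 m and x of board in the frame of ledge between 0.014 and 0.023 m and angle between the y axis of board and the y axis of ledge, either way round below 0.08 rad and z of board in the frame of ledge between 0.057 and 0.063 m and angle between board's own z axis and vertical below 0.04 rad and linear speed of board below 0.01 m/s); the robot touches nothing.
It fails at once if the board is lifted or carried, raised more than 8 mm off the ledge (z of board in the frame of ledge above 0.068 m).
It fails at once if the board is tipped or drops off the ledge (angle between board's own z axis and vertical above 0.2 rad or z of board in the frame of ledge below 0.045 m).
It fails at once if a bystander (jar, joystick, capacitor or screwdriver) is moved more than 20 mm (distance of any of jar, joystick, capacitor, screwdriver from where it was at the start of the episode above 0.02 m).
It also fails if it takes over 58 s, if anything falls off the work surface, if the arm or the gripper's body presses on something with over 40 N, if the wrist force passes 120 N, or if a joint passes its speed limit or range.

## Working session

There is one attempt and no reset: what is moved stays moved. The work goes in short steps, each a Python script; the robot and the scene stay as the last script left them, time stands still between calls to the robot, and variables do not carry over. Pictures are saved under pics/ and viewed, at most 10 in all, crops included, and the job is handed in when it is done.

```bash
ls; mkdir -p pics
cat > h.py <<'E'
import numpy as np, cv2
from rig import robot
def cam(n):
    i=robot.camera_info(n); f=200/np.tan(np.radians(i["vfov"])/2)
    if "view" in i: T=np.linalg.inv(np.array(i["view"]))
    else:
        W=np.eye(4);W[:3,:3]=robot.read_tcp_rot();W[:3,3]=robot.read_position();T=W@np.array(i["T_tool_cam"])
    K=np.array([[f,0,i["cx"]],[0,f,i["cy"]],[0,0,1.]])
    return K,i["k1"],T
def rays(c,px):
    K,k1,T=c; d=(np.atleast_2d(px).astype(float)-K[:2,2])/K[0,0]
    u=d.copy()
    for _ in range(20): u=d/(1+k1*(u**2).sum(1,keepdims=True))
    return np.c_[u,np.ones(len(u))]@T[:3,:3].T, T[:3,3]
def plane(c,px,z):
    r,o=rays(c,px); return o+r*((z-o[2])/r[:,2])[:,None]
def snap(n,name):
    c=cam(n); p,d=robot.grab_frame(n); cv2.imwrite(f"pics/{name}.png",p[:,:,::-1]); np.save(f"pics/{name}.npy",d); return c,p,d
E
python3 - <<'E'
from h import *
for n in("top","scene"):
    c,p,d=snap(n,n+"0"); print(n,c[2][:3].round(3).tolist(),c[0][0,0],c[1])
E
```

```text
pics
top [[-0.028, -0.997, 0.076, 0.504], [-1.0, 0.028, -0.011, 0.1], [0.009, -0.076, -0.997, 0.974]] 399.36087857493544 -0.0896134872059404
scene [[-0.188, 0.812, -0.552, 1.108], [0.982, 0.154, -0.108, 0.231], [-0.003, -0.563, -0.827, 0.877]] 466.5075218741394 -0.030401498108279735
```

View pics/top0.png

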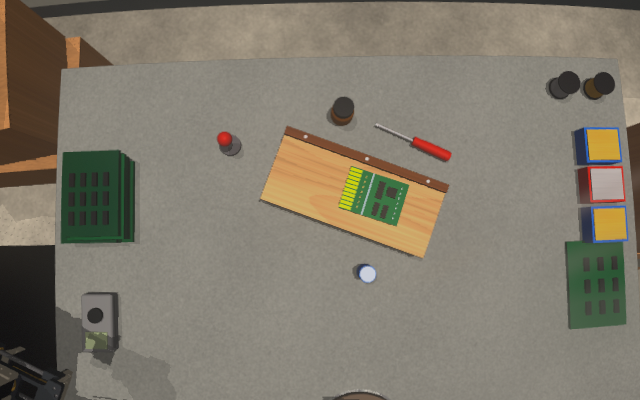

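View pics/scene0.png

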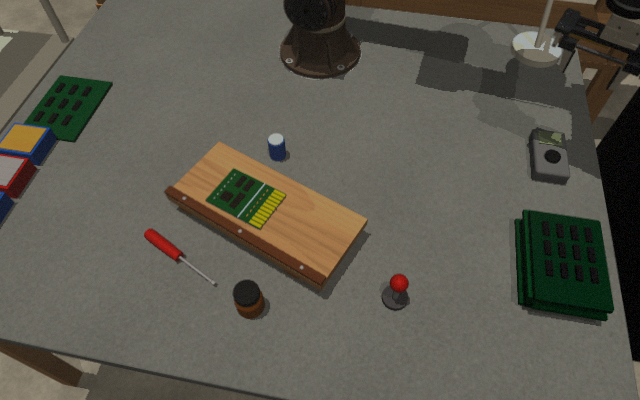

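The top view shows the ledge with corners at about (287,127), (260,199), (423,258) and (449,185). The board is centred near (374,195) with its gold strip to the left. The joystick base is near (230,147), the jar at (342,112), the capacitor at (367,273) and the screwdriver beyond the batten.

Run:
```python
from h import *
c=cam("top")
print("led near L,R",plane(c,[(260,199),(423,258)],.06).round(3).tolist(),"batten L,R",plane(c,[(287,127),(449,185)],.07).round(3).tolist())
P=plane(c,[(260,199),(423,258)],.06); y=(P[0]-P[1])/np.linalg.norm(P[0]-P[1]); x=np.array([y[1],-y[0],0])
L=P.mean(0)+.09*x; print("ledge",L.round(3),y.round(3),np.linalg.norm(P[0]-P[1]),np.degrees(np.arctan2(-y[0],y[1])))
for n,px,z in(("board",(374,195),.066),("joy",(224,138),.08),("joybase",(232,148),.01),("jar",(344,104),.072),("cap",(367,273),.059)):
    q=plane(c,px,z)[0]; print(n,q.round(3),"ledge xy",round((q-L)@x,3),round((q-L)@y,3))
print(np.array(robot.camera_info("wrist")["T_tool_cam"]).round(3).tolist(), robot.read_tcp_rot())
R=np.c_[np.r_[-x[:2],0],np.r_[-y[:2],0],[0,0,-1]]  # placeholder
for s in(1,-1):
  for name,X in(("x",x),("y",y)):
    Z=np.array([0,0,-1.]);R=np.c_[s*X,np.cross(Z,s*X),Z]
    for py in(-.13,0.1): print(s,name,py,robot.ik(L+x*.02+y*py+[0,0,.2],R))
```

```text
led near L,R [[0.583, 0.217, 0.06], [0.437, -0.153, 0.06]] batten L,R [[0.747, 0.151, 0.07], [0.603, -0.219, 0.07]]
ledge [ 0.594 -0.001  0.06 ] [0.367 0.93  0.   ] 0.39793840356122934 -21.538083988171888
board [ 0.585 -0.044  0.066] ledge xy 0.007 -0.044
joy [0.723 0.295 0.08 ] ledge xy 0.012 0.323
joybase [0.715 0.291 0.01 ] ledge xy 0.006 0.316
jar [0.798 0.018 0.072] ledge xy 0.183 0.092
cap [ 0.407 -0.022  0.059] ledge xy -0.165 -0.089
[[0.0, -0.955, -0.298, 0.079], [1.0, 0.0, -0.0, 0.001], [0.0, -0.298, 0.955, -0.159], [0.0, 0.0, 0.0, 1.0]] [[ 9.20703559e-01 -3.90262464e-01 -4.07166787e-04]
 [-3.90262639e-01 -9.20702513e-01 -1.39817656e-03]
 [ 1.70776344e-04  1.44620812e-03 -9.99998940e-01]]
1 x -0.13 [  6.47986397  10.41074617  -8.78829069   0.         -70.80096314
  61.98205204]
1 x 0.1 [ 24.50008303  17.62564835   0.80991347   0.         -73.18426511
  43.96183298]
1 y -0.13 [  6.47986397  10.41074617  -8.78829069   0.         -70.80096314
 151.98205204]
1 y 0.1 [ 24.50008303  17.62564835   0.80991347   0.         -73.18426511
 133.96183298]
-1 x -0.13 [   6.47986397   10.41074617   -8.78829069    0.          -70.80096314
 -118.01794796]
-1 x 0.1 [  24.50008303   17.62564835    0.80991347    0.          -73.18426511
 -136.03816702]
-1 y -0.13 [  6.47986397  10.41074617  -8.78829069   0.         -70.80096314
 -28.01794796]
-1 y 0.1 [ 24.50008303  17.62564835   0.80991347   0.         -73.18426511
 -46.03816702]
```

```bash
cat >> h.py <<'E'
L0=np.array([.594,-.001,.06]);Y0=np.array([.367,.93,0])/np.hypot(.367,.93);X0=np.array([Y0[1],-Y0[0],0])
def ori(tx): Z=np.array([0,0,-1.]); return np.c_[tx,np.cross(Z,tx),Z]
E
python3 - <<'E'
from h import *
robot.goto(L0+X0*.01+Y0*.04+[0,0,.25],ori(-Y0))
robot.dwell(.3)
c,p,d=snap("wrist","w1"); np.savez("w1.npz",K=c[0],k=c[1],T=c[2]); print(robot.read_t())
E
```

```text
2.9083
```

View pics/w1.png

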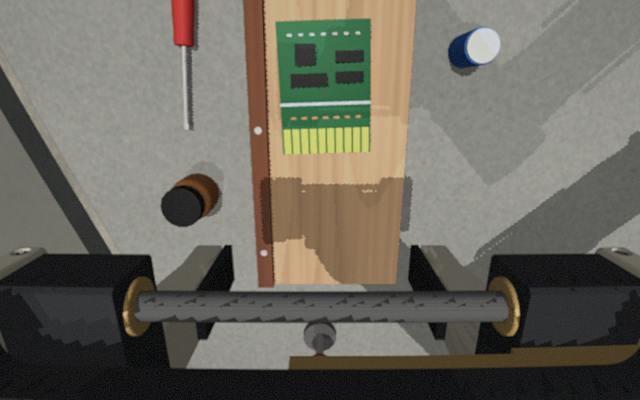

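The board is clear, with corners near (277,22), (370,19), (370,153) and (284,154). The batten's inner edge is near column 266–273, the open end near row 285 and the near edge at columns 415–397.

Run:
```python
from h import *
z=np.load("w1.npz"); c=(z["K"],float(z["k"]),z["T"])
p=cv2.imread("pics/w1.png"); hsv=cv2.cvtColor(p,cv2.COLOR_BGR2HSV).astype(int)
h,s,v=hsv[...,0],hsv[...,1],hsv[...,2]
# edges of wood: colour classes per row
wood=(h>8)&(h<22)&(s>60)&(v>85)
near=[];bat=[]
for r in list(range(5,18))+list(range(160,175)):
    k=np.where(wood[r,240:440])[0]+240
    near.append((k[-1]+.5,r)); 
    g=p[r,240:300].astype(int).sum(1); e=np.argmax(np.diff(cv2.GaussianBlur(g.astype(np.float32)[None],(3,1),0)[0])); bat.append((240+e+.5,r))
N=plane(c,near,.06)[:,:2];B=plane(c,bat,.07)[:,:2]
def fit(P): vx,vy,x,y=cv2.fitLine(P.astype(np.float32),cv2.DIST_HUBER,0,1e-3,1e-3).ravel(); s=np.sign(vy); return np.array([vx,vy])*s,np.array([x,y])
for nm,P in(("near",N),("bat",B)):
    dd,q=fit(P); print(nm,np.degrees(np.arctan2(-dd[0],dd[1])).round(2),q.round(4))
ddN,qN=fit(N);ddB,qB=fit(B)
y=(ddN+ddB);y/=np.linalg.norm(y);x=np.array([y[1],-y[0]])
print("width near->batten (want .160)",(qB-qN)@x)
end=[]
for col in range(300,380,4):
    g=p[270:300,col].astype(int); hh=s[270:300,col]; end.append((col,270+np.argmax(np.abs(np.diff(hh)))+.5))
print(end[::3]); E=plane(c,end,.06)[:,:2]; ey=np.median(E@y)
bx=((qB@x-.07)+(qN@x+.09))/2
L=x*bx+y*(ey-.2); print("ledge",L.round(4),y.round(4))
m=(((h>35)&(h<90)&(s>80))|((h>22)&(h<=35)&(s>120)))
m[:,:262]=0;m[:,400:]=0;m[200:]=0
m=cv2.morphologyEx(m.astype(np.uint8),cv2.MORPH_CLOSE,np.ones((15,15)))
ct=max(cv2.findContours(m,0,2)[0],key=cv2.contourArea)
P=plane(c,ct[:,0],.066)[:,:2]; Q=np.c_[(P-L)@x,(P-L)@y]
rc=cv2.minAreaRect((Q*1000).astype(np.float32)); print(rc); print(cv2.boxPoints(rc).round(1).tolist())
```

```text
near -21.74 [ 0.4967 -0.    ]
bat -21.61 [ 0.654  -0.0327]
width near->batten (want .160) 0.15821183
[(300, np.float64(283.5)), (312, np.float64(283.5)), (324, np.float64(283.5)), (336, np.float64(283.5)), (348, np.float64(283.5)), (360, np.float64(283.5)), (372, np.float64(283.5))]
ledge [ 0.5921 -0.0013] [0.3693 0.9293]
((6.241130828857422, -43.95880889892578), (99.09343719482422, 138.906005859375), 1.8681597709655762)
[[-45.5, 23.799999237060547], [-41.0, -115.0], [58.0, -111.80000305175781], [53.5, 27.100000381469727]]
```

```bash
cat >> h.py <<'E'
Y0=np.array([.3693,.9293,0]);Y0/=np.linalg.norm(Y0);X0=np.array([Y0[1],-Y0[0],0]);L0=np.array([.5921,-.0013,0])
def W(x,y,z): return L0+X0*x+Y0*y+[0,0,z]
def push(a,b,d,step,lim,speed):
    "advance from ledge xy a to b along unit d in steps until force lim"
    a=np.array(a);n=int(np.ceil(np.linalg.norm(np.array(b)-a)/step)); D=X0*d[0]+Y0*d[1]; log=[]
    for k in range(1,n+1):
        q=a+(np.array(b)-a)*k/n; robot.servo_line(W(*q,.062),speed=speed); f=-robot.read_force()@D; log.append(round(float(f),1))
        if f>lim: break
    pos=robot.read_position()-L0; print("end",(pos@X0).round(4),(pos@Y0).round(4),pos[2].round(4),log[-25:],robot.read_t()); return q
E
python3 - <<'E'
from h import *
robot.move_gripper(.6)
robot.goto(W(-.073,-.044,.15),ori(X0))
robot.servo_line(W(-.073,-.044,.075)); robot.servo_line(W(-.073,-.044,.062),speed=.04)
print(robot.read_force().round(1),robot.read_position())
robot.servo_line(W(-.06,-.044,.062),speed=.06)
push((-.06,-.044),(-.036,-.044),(1,0),.0015,6,.03)
E
```

```text
[ 0.4  0.2 -0.2] [ 0.50793488 -0.01528939  0.06191969]
end -0.038 -0.0441 0.0618 [0.1, 0.4, -0.3, 0.8, 0.6, 0.3, -0.2, 1.2, 0.8, 0.9, 1.4, 1.5, 0.8, 1.6, 5.1, 11.9] 10.6
```

Run:
```python
from h import *
robot.servo_line(W(-.06,-.044,.062),speed=.08); robot.servo_line(W(-.06,-.044,.15),speed=.2)
robot.goto(W(.015,-.148,.15),ori(-Y0)); robot.move_gripper(.45)
robot.servo_line(W(.015,-.148,.075)); robot.servo_line(W(.015,-.148,.062),speed=.04)
q=push((.015,-.148),(.015,.082),(0,1),.02,12,.05)
c,p,d=snap("top","top1"); cv2.imwrite("pics/top1c.png",cv2.resize(p[90:270,220:460,::-1],None,fx=3,fy=3,interpolation=2))
```

```text
end 0.0151 0.0826 0.062 [-0.0, 0.1, -0.2, -0.3, 0.1, -0.1, -0.1, -0.1, -1.1, -0.2, 0.2, -0.1] 20.875
```

View pics/top1c.png

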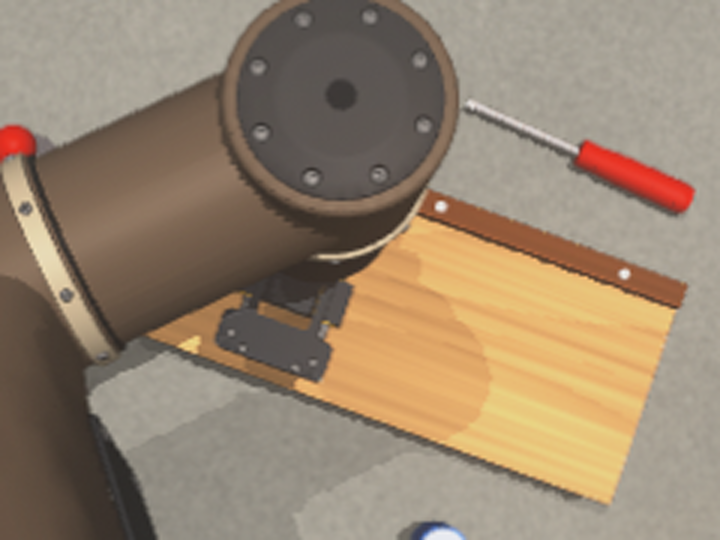

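Run:
```python
from h import *
robot.servo_line(W(.015,.06,.062),speed=.08); robot.servo_line(W(.015,.06,.15),speed=.2)
robot.goto(W(.01,.24,.29),ori(-Y0)); robot.dwell(.3)
c,p,d=snap("wrist","w2"); np.savez("w2.npz",K=c[0],k=c[1],T=c[2]); print(robot.read_t())
hsv=cv2.cvtColor(p,cv2.COLOR_RGB2HSV).astype(int);h,s,v=hsv[...,0],hsv[...,1],hsv[...,2]
m=(((h>35)&(h<90)&(s>80))|((h>22)&(h<=35)&(s>120))).astype(np.uint8)
m=cv2.morphologyEx(m,cv2.MORPH_CLOSE,np.ones((15,15)))
ct=max(cv2.findContours(m,0,2)[0],key=cv2.contourArea); print(cv2.boundingRect(ct))
P=plane(c,ct[:,0],.066); Q=np.c_[(P-L0)@X0,(P-L0)@Y0]
rc=cv2.minAreaRect((Q*1000).astype(np.float32)); print(rc,cv2.boxPoints(rc).round(1).tolist())
```

```text
23.2
(259, 26, 100, 138)
((21.118682861328125, 162.5768280029297), (138.59005737304688, 100.52691650390625), 89.97926330566406) [[-29.200000762939453, 93.30000305175781], [71.4000015258789, 93.30000305175781], [71.4000015258789, 231.89999389648438], [-29.100000381469727, 231.89999389648438]]
```

View pics/w2.png

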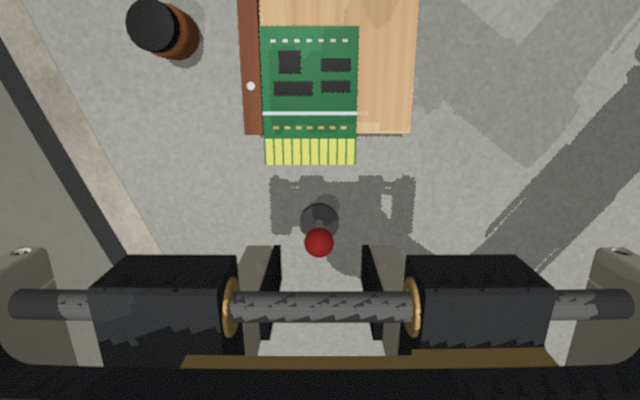

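The board is straight and snug, with its leading edge at row 165 and the wood's end at row ~134. The gold starts at row ~138, so it is all just out; another ~9 mm would centre it in the allowed range. I'll check the end edge and then push again.

Run:
```python
from h import *
z=np.load("w2.npz"); c=(z["K"],float(z["k"]),z["T"])
p=cv2.imread("pics/w2.png"); s=cv2.cvtColor(p,cv2.COLOR_BGR2HSV)[...,1].astype(int)
e=[(k,120+np.argmax(-np.diff(s[120:150,k]))+.5) for k in range(365,405,4)]
ye=np.median((plane(c,e,.06)-L0)@Y0); yf=np.median((plane(c,[(x,164.5) for x in range(275,350,5)],.06+.003)-L0)@Y0)
print(e[::3],"end y",ye,"front",yf,"overhang",yf-ye)
adv=float(np.clip(.0415-(yf-ye),0,.014)); adv=(adv+.009)/2; print("adv",adv)
robot.goto(W(.015,.06,.15),ori(-Y0)); robot.servo_line(W(.015,.06,.062),speed=.1)
push((.015,.06),(.015,.082+adv),(0,1),.035,12,.04)
robot.servo_line(W(.015,.06,.062),speed=.06); robot.servo_line(W(.015,.06,.15),speed=.2)
robot.goto(W(.01,.24,.29),ori(-Y0)); robot.dwell(.3)
c,p,d=snap("wrist","w3"); print(robot.read_t())
hsv=cv2.cvtColor(p,cv2.COLOR_RGB2HSV).astype(int);h,s,v=hsv[...,0],hsv[...,1],hsv[...,2]
m=(((h>35)&(h<90)&(s>80))|((h>22)&(h<=35)&(s>120))).astype(np.uint8)
m=cv2.morphologyEx(m,cv2.MORPH_CLOSE,np.ones((15,15)))
ct=max(cv2.findContours(m,0,2)[0],key=cv2.contourArea)
P=plane(c,ct[:,0],.066); Q=np.c_[(P-L0)@X0,(P-L0)@Y0]
print(cv2.minAreaRect((Q*1000).astype(np.float32)))
```

```text
[(365, np.float64(134.5)), (377, np.float64(134.5)), (389, np.float64(134.5)), (401, np.float64(134.5))] end y 0.2013905745266532 front 0.23414539220754566 overhang 0.032754817680892445
adv 0.008872591159553779
end 0.015 0.0909 0.062 [1.6] 26.0667
28.5833
((21.072593688964844, 170.17218017578125), (100.38048553466797, 139.19395446777344), 0.04920843616127968)
```

View pics/w3.png

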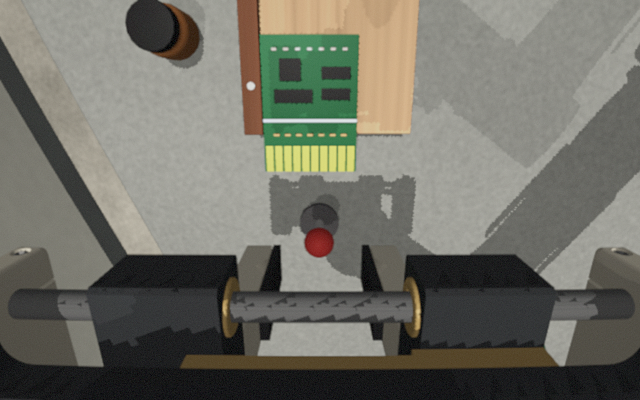

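The gold (rows 145–172) is fully past the wood's end at row 134. The white line at row 121 is still over the wood, and the board is snug and straight along the batten.

```bash
python3 -c "
from rig import robot
print(robot.job_done())"
```

```text
the job is handed in; nothing more can be done
None
```

I pushed the board along the ledge and handed the job in; in the last wrist view it is straight and snug on the batten, about 40 mm past the open end, with all the gold out, the white line over the wood and the bystanders untouched as far as I could see (no verdict was returned).

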